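# Unpin the tin rack and hold up the full tin of grinding paste

### The job

Draw the locking pin out of the tin rack and park it upright, hanging by its flange, in the notch on the side of the rack, so that the yellow keeper bar springs open. Then heft the three identical tins of grinding paste to find the heaviest, and finish while holding that one up in the gripper, upright and still, its underside at least 15 cm above the bench, with the other two standing in the rack. Do not tip a tin over, and leave the other things on the bench where they are.

Things in the scene. Friction and masses are not known exactly. Their poses are not given: they have to be found in the camera images.
- rack: grey tin rack fixed to the bench, long along its y; origin: underside centre. Base plate 100 x 390 mm, top at z = 8 mm; rails to z = 18 mm along both long sides, 88 mm apart inside. Pin post at y = -165 mm: 34 mm square, 92 mm tall. Keeper hinge post at y = +160 mm: 28 mm diameter, to 110 mm high. Yaw varies by 0.25 rad
- bore (a point): on the bore's axis at the keeper's top face, rack frame (0, -165, 101) mm: where the pin's flange rests at the start. Vertical bore 12 mm wide, through the keeper's eye (8 mm) and 39 mm into the post
- notch (a point): middle of the notch at the top face of its bright metal plate (12 mm thick), rack frame (0, -212, 92) mm. Vertical slot 14 mm wide in x, reaching 16 mm from here to its closed end at the post and 18 mm to its open end (-y), free below: lower the pin's shank in from above until the flange sits on the plate
- pin: loose locking pin, upright in the bore at the start: steel shank 10 mm diameter reaching 45 mm below the flange, flange 26 mm diameter and 4 mm thick, above it a round black grip 18 mm diameter, 40 mm tall. Origin: centre of the flange's underside, z up. 0.10 kg. Lift it straight up over 45 mm to free it
- keeper (a joint): angle (rad) of the yellow keeper bar: 20 x 8 mm, 93 to 101 mm high, 325 mm from hinge to eye. About 0: closed, 5 mm above the lids, held by the pin. With the pin out a weak spring swings it level, away over the rack's +x side, to its stop at 1.75, within about 3 s
- keeper_eye (a point): centre of the eye at the free end of the keeper, on its top face; its hole takes the pin
- tin_a: closed round tin, green, white band, bare metal lid, 62 mm diameter, 80 mm tall; origin: underside centre. All three look alike; one is full (0.57 to 0.67 kg), the others part-used (0.22 to 0.42 kg). At the start they stand in any order on the rack's base plate at y = -95, 0 and +95 mm on its centre line (x = 0), rack frame, within 3 mm
- tin_b: closed round tin, green, white band, bare metal lid, 62 mm diameter, 80 mm tall; origin: underside centre. All three look alike; one is full (0.57 to 0.67 kg), the others part-used (0.22 to 0.42 kg). At the start they stand in any order on the rack's base plate at y = -95, 0 and +95 mm on its centre line (x = 0), rack frame, within 3 mm
- tin_c: closed round tin, green, white band, bare metal lid, 62 mm diameter, 80 mm tall; origin: underside centre. All three look alike; one is full (0.57 to 0.67 kg), the others part-used (0.22 to 0.42 kg). At the start they stand in any order on the rack's base plate at y = -95, 0 and +95 mm on its centre line (x = 0), rack frame, within 3 mm
- nut: bystander: big steel hex nut, 36 mm across, 20 mm high, in front of the rack; origin: underside
- socket: bystander: steel socket standing in front of the rack, 28 mm diameter, 38 mm tall; origin: underside
- pulley: bystander: aluminium pulley lying flat behind the rack, 84 mm diameter, 30 mm high; origin: underside
- spanner: bystander: spanner lying on the left, 200 mm long
- spray: bystander: white spray can on the right, 64 mm diameter, 190 mm tall; origin: underside
- flux: bystander: black jar with a red label on the left, 64 mm diameter, 75 mm tall; origin: underside
- gear_ring: bystander: dark steel ring lying flat on the right, 110 mm diameter, 24 mm high; origin: underside
Mind the look-alikes: they are no part of the job. What is meant by the pin is not blue, and is the smaller of those in its own colour.

How it is judged:
On the way:
1. the pin hangs upright in the notch, let go, with all three tins still standing in the rack (horizontal distance between pin and notch below 0.013 m and z of pin in the frame of notch between -0.005 and 0.005 m and angle between pin's own z axis and vertical below 0.2 rad and contact force between pin and the fingers below 0.1 N and height (world z) of each of tin_a, tin_b, tin_c below 0.02 m), for 0.2 s.
At the end, for the whole second after the job is handed in: heaviest tin held by the fingers alone, still, 0.3 rad of upright, underside 145 mm or more above the bench; other two (each under 4.9 N) upright, released, on the rack's base; pin released, hanging upright in the notch (within 13 mm, flange within 5 mm of the plate); keeper open past 0.9 rad (horizontal distance between pin and notch below 0.013 m and z of pin in the frame of notch between -0.005 and 0.005 m and angle between pin's own z axis and vertical below 0.2 rad and contact force between pin and the fingers below 0.1 N and value of joint keeper above 0.9 rad and ((height (world z) of tin_a above 0.145 m and angle between tin_a's own z axis and vertical below 0.3 rad and linear speed of tin_a below 0.03 m/s and contact force between tin_a and the fingers above 2 N and contact force between tin_a and rack below 0.05 N and contact force between tin_a and pin below 0.05 N and contact force between tin_a and spray below 0.05 N and (x of tin_c in the frame of rack between -0.03 and 0.03 m and y of tin_c in the frame of rack between -0.135 and 0.135 m and height (world z) of tin_c below 0.013 m and angle between tin_c's own z axis and vertical below 0.1 rad and contact force between tin_c and the fingers below 0.1 N and contact force between tin_c and rack below 4.9 N) and (x of tin_b in the frame of rack between -0.03 and 0.03 m and y of tin_b in the frame of rack between -0.135 and 0.135 m and height (world z) of tin_b below 0.013 m and angle between tin_b's own z axis and vertical below 0.1 rad and contact force between tin_b and the fingers below 0.1 N and contact force between tin_b and rack below 4.9 N)) or (height (world z) of tin_b above 0.145 m and angle between tin_b's own z axis and vertical below 0.3 rad and linear speed of tin_b below 0.03 m/s and contact force between tin_b and the fingers above 2 N and contact force between tin_b and rack below 0.05 N and contact force between tin_b and pin below 0.05 N and contact force between tin_b and spray below 0.05 N and (x of tin_a in the frame of rack between -0.03 and 0.03 m and y of tin_a in the frame of rack between -0.135 and 0.135 m and height (world z) of tin_a below 0.013 m and angle between tin_a's own z axis and vertical below 0.1 rad and contact force between tin_a and the fingers below 0.1 N and contact force between tin_a and rack below 4.9 N) and (x of tin_c in the frame of rack between -0.03 and 0.03 m and y of tin_c in the frame of rack between -0.135 and 0.135 m and height (world z) of tin_c below 0.013 m and angle between tin_c's own z axis and vertical below 0.1 rad and contact force between tin_c and the fingers below 0.1 N and contact force between tin_c and rack below 4.9 N)) or (height (world z) of tin_c above 0.145 m and angle between tin_c's own z axis and vertical below 0.3 rad and linear speed of tin_c below 0.03 m/s and contact force between tin_c and the fingers above 2 N and contact force between tin_c and rack below 0.05 N and contact force between tin_c and pin below 0.05 N and contact force between tin_c and spray below 0.05 N and (x of tin_b in the frame of rack between -0.03 and 0.03 m and y of tin_b in the frame of rack between -0.135 and 0.135 m and height (world z) of tin_b below 0.013 m and angle between tin_b's own z axis and vertical below 0.1 rad and contact force between tin_b and the fingers below 0.1 N and contact force between tin_b and rack below 4.9 N) and (x of tin_a in the frame of rack between -0.03 and 0.03 m and y of tin_a in the frame of rack between -0.135 and 0.135 m and height (world z) of tin_a below 0.013 m and angle between tin_a's own z axis and vertical below 0.1 rad and contact force between tin_a and the fingers below 0.1 N and contact force between tin_a and rack below 4.9 N)))); the arm keeps its last pose, push and grip.
It fails at once if a tin is tipped over (beyond 0.7 rad) (angle between any of tin_a, tin_b, tin_c's own z axis and vertical above 0.7 rad).
It fails at once if a bystander is moved by more than 30 mm (distance of any of nut, socket, pulley, spanner, spray, flux, gear_ring from where it was at the start of the episode above 0.03 m).
It also fails if it takes over 72 s, if anything falls off the work surface, if the arm or the gripper's body presses on something with over 40 N, if the wrist force passes 120 N, or if a joint passes its speed limit or range.

### The arm

A 6-joint arm with a two-finger parallel gripper is mounted at the origin on the work surface. World frame = base frame: x ahead of the robot, y to its left, z up, the work surface at z = 0. Lengths are in m, angles in rad, forces in N, time in s.
With the tool pointing down it reaches from about 0.3 to 0.825 m from the base axis. Payload 5.4 kg.
Tool frame: the origin (TCP) lies at the very end of the fingers, on their centre line; the grasp point (between the pads) lies 19 mm behind it; z points along the fingers, y is the line along which they close (so a half turn about z gives the same grasp; the last joint's range is limited). The gripper opens to 92 mm and grips with 3 to 60 N. Pads are 20 mm wide; open, the fingers measure 128 mm over their backs; the gripper's body (75 mm by 189 mm) begins 69 mm behind the grasp point.
Start: joints at [1.029, 0.158, 1.597, -0, 1.386, -0.21], TCP at [0.187, 0.544, 0.194] pointing down, gripper open.
Joint ranges: [-2.91, 2.91], [-0.94, 2.29], [0.18, 2.7], [-1.29, 4.43], [0.17, 2.64], [-3, 3]. Speed limits (rad/s): [2.57, 2.57, 3.14, 3.14, 3.14, 3.14].

### API

Orientations are given as a rotation vector (axis times angle).
In Python, from workcell import bot gives the robot as it stands. Calls block until the motion is done:
- bot.goto(position, orientation): joint-space move of the TCP to a pose.
- bot.line_to(position, rot=None, max_speed=0.15): straight line of the TCP; rot=None keeps the orientation; max_speed is the mean speed in m/s.
- bot.set_joints(angles): joint-space move.
- bot.set_gripper(opening, newtons=None): opening from 0.0 (shut) to 1.0 (fully open); newtons is the grip in N (None keeps the last); returns when the fingers have stopped.
- bot.hold(seconds).
- bot.inverse_kinematics(position, orientation): joint angles nearest the present ones, or None.
- bot.read_camera(name): name is "side" or "top"; returns a dict with "pixels" (384x512x3 uint8, blue, green, red), "fx", "fy", "cx", "cy" (pixels), "R" (3x3) and "t" (3): a world point X has camera coordinates R X + t. Camera axes: x right, y down, z forward; pixel columns grow to the right and rows downward; lengths in m; the calibration is good to about 2 mm. A picture is of the moment at which its call begins. There is no depth.
A pose or a line that the arm cannot do raises bot.MotionError and nothing moves.
- bot.job_done(): hands the job in; it is judged then, once.
Readings, each from a call of its own:
- bot.current_clock(): time.
- bot.current_joints(): joint angles.
- bot.current_joint_vel(): joint speeds.
- bot.current_effort(): joint torques, N m.
- bot.current_ee_pos(): TCP position.
- bot.current_tool_rot(): TCP orientation.
- bot.current_contact_force(): force on the tool from outside, world axes, zero at the start.
- bot.current_ft_torque(): the same for the moment, N m.
- bot.current_opening(): opening from 0.0 (shut) to 1.0 (fully open).
- bot.current_grip_force(): force on a finger pad.
Only numpy, scipy, OpenCV 4.12 (cv2) and the standard library are available. Lean on these libraries where they do the work, as an engineer would, in place of code of your own. Each camera call takes 0.05 s, during which the arm holds its last target. There are 200 camera calls.

## Working session

There is one attempt and no reset: what is moved stays moved. The work goes in short steps, each a Python script; the robot and the scene stay as the last script left them, time stands still between calls to the robot, and variables do not carry over. Pictures are saved under pics/ and viewed, at most 10 in all, crops included, and the job is handed in when it is done.

```bash
mkdir -p pics; python3 - <<'E'
from workcell import bot
import cv2,pickle
for n in("top","side"):
    d=bot.read_camera(n); cv2.imwrite(f"pics/{n}0.png",cv2.resize(d["pixels"],(800,600),interpolation=cv2.INTER_CUBIC))
    pickle.dump(d,open(f"{n}0.pkl","wb")); print(n,d["fx"],d["fy"],d["cx"],d["cy"],d["R"],d["t"])
print(bot.current_clock(),bot.current_tool_rot(),bot.current_contact_force())
E
```

```text
top 429.80844530637705 429.80844530637705 259.51492819536094 187.99799195309032 [[ 0.02203421 -0.99972334  0.00823041]
 [-0.99405994 -0.02278553 -0.10642209]
 [ 0.10658019 -0.00583659 -0.99428698]] [-0.01974183  0.50990956  1.55587703]
side 473.09153754146416 473.09153754146416 250.82676675259643 187.46632573525358 [[ 0.85183266 -0.52381094 -0.00179226]
 [-0.32452    -0.52504943 -0.7867718 ]
 [ 0.41117865  0.67077955 -0.61724138]] [-0.45810364  0.25655136  1.24473779]
0.1 [-5.18661661e-01 -3.09787523e+00  2.45023789e-03] [ 0.96002243  0.04766247 -0.34005731]
```

View pics/top0.png

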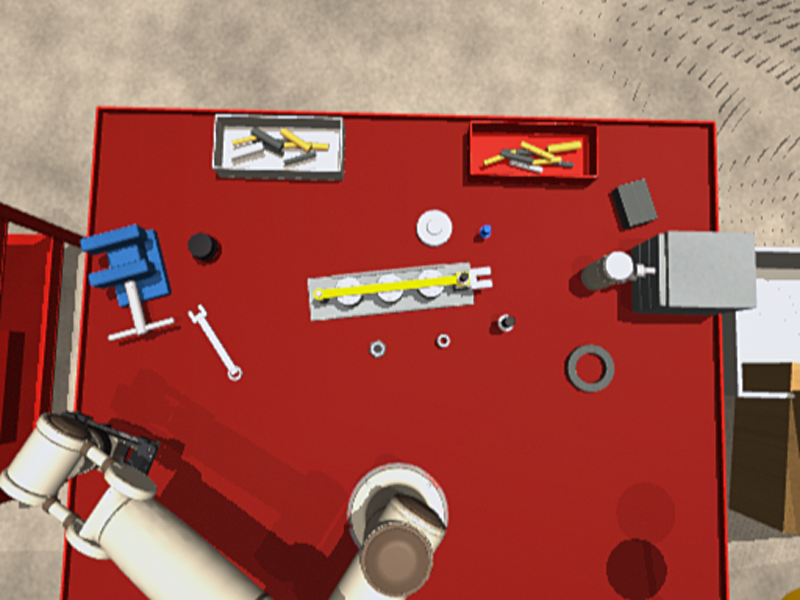

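View pics/side0.png

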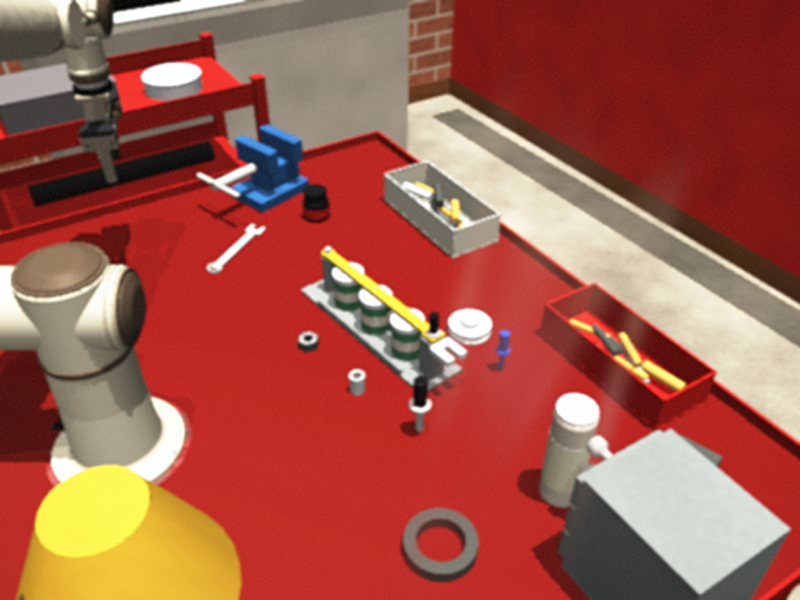

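Top view: the rack runs from about (310,300) to (490,278), with the keeper hinge on the left at (318,294) and the pin at (463,279). The black look-alike stands at (507,322) and the blue one at (485,231). The side view agrees. I'll enlarge both to measure.

```bash
python3 - <<'E'
import cv2,pickle
for n,(x,y) in dict(top=(193,145),side=(190,152)).items():
    p=pickle.load(open(f"{n}0.pkl","rb"))["pixels"][y:y+100,x:x+130]
    cv2.imwrite(f"pics/{n}1.png",cv2.resize(p,None,fx=6,fy=6,interpolation=cv2.INTER_CUBIC))
E
```

```text
(no output)
```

View pics/top1.png

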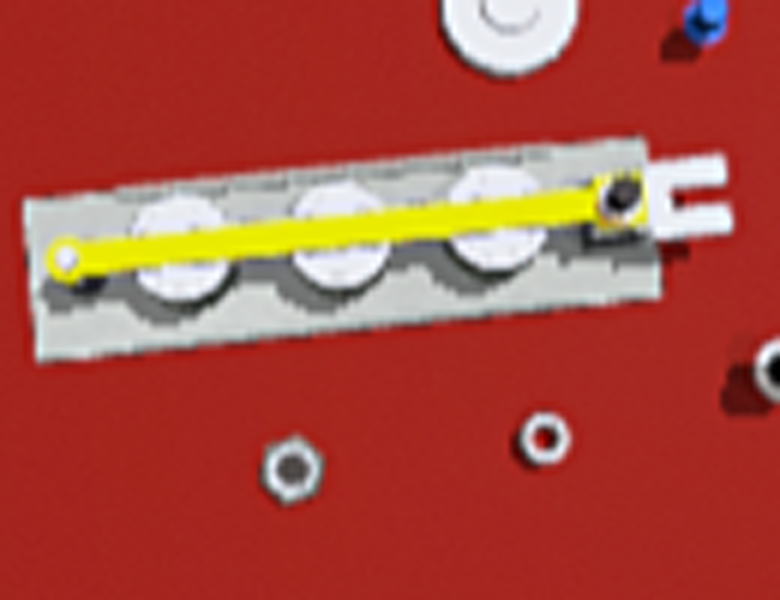

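View pics/side1.png

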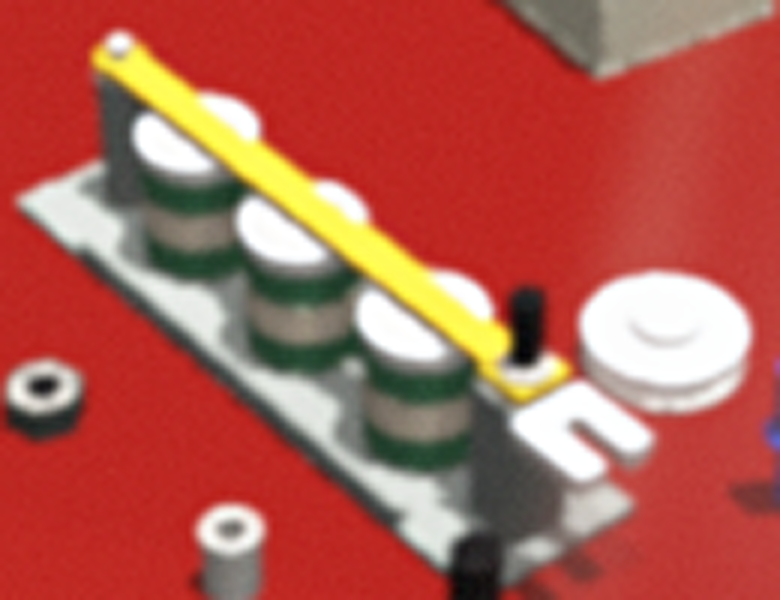

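Top crop: base corners (25,200), (645,138), (662,297) and (38,360), hinge (66,257), grip top (628,189), slot from (672,200) to (730,195). Side crop: hinge (120,42), grip top (527,292), slot from (578,425) to (618,463), corners (18,200), (632,503) and (500,587). Fitting the rack pose to these.

```bash
cat > fit.py <<'E'
import pickle,numpy as np
from scipy.optimize import least_squares
off=dict(top=(193,145),side=(190,152))
P=[("top",25,200,-0,0,0)]
P=[(c,u,v,np.array(q)/1e3) for c,u,v,q in [
("top",25,200,(50,195,8)),("top",645,138,(50,-195,8)),("top",662,297,(-50,-195,8)),("top",38,360,(-50,195,8)),
("top",66,257,(0,160,110)),("top",628,189,(0,-165,145)),("top",672,200,(0,-196,92)),("top",730,195,(0,-230,92)),
("side",120,42,(0,160,110)),("side",527,292,(0,-165,145)),("side",578,425,(0,-196,92)),("side",618,463,(0,-230,92)),
("side",18,200,(-50,195,8)),("side",632,503,(50,-195,8)),("side",500,587,(-50,-195,8))]]
C={n:pickle.load(open(f"{n}0.pkl","rb")) for n in off}
def world(p,q):
    c,s=np.cos(p[2]),np.sin(p[2]); return np.array([p[0]+c*q[0]-s*q[1],p[1]+s*q[0]+c*q[1],q[2]])
def proj(n,X):
    d=C[n]; x=d["R"]@X+d["t"]; return np.array([d["fx"]*x[0]/x[2]+d["cx"],d["fy"]*x[1]/x[2]+d["cy"]])
def res(p): return np.concatenate([proj(n,world(p,q))-(np.array([u,v])+.5)/6+.5-off[n] for n,u,v,q in P])
if __name__=="__main__":
    r=least_squares(res,[.55,0,0],loss="soft_l1",f_scale=.5)
    print(r.x,np.round(res(r.x).reshape(-1,2),2).tolist())
    for q in [(0,-165,101),(0,-212,92),(0,95,8),(0,0,8),(0,-95,8)]: print(world(r.x,np.array(q)/1e3))
E
python3 fit.py
```

```text
[0.5193016  0.02841617 0.12603964] [[-0.39, 0.09], [-0.01, -0.17], [0.2, -0.27], [-0.17, 0.02], [0.02, -0.07], [-0.14, 0.43], [-0.21, -0.3], [-0.36, -0.45], [0.1, 0.56], [0.08, 1.28], [-1.6, -0.45], [0.16, -0.18], [0.35, 0.31], [0.75, 0.49], [-3.35, 2.11]]
[ 0.54004312 -0.13527497  0.101     ]
[ 0.54595132 -0.18190214  0.092     ]
[0.50735951 0.12266259 0.008     ]
[0.5193016  0.02841617 0.008     ]
[ 0.53124369 -0.06583024  0.008     ]
```

The rack pose fits with sub-pixel residuals on the clear points. Next: grip the pin with the fingers closing along rack x, which is the tight slot direction, then draw it out.

```bash
cat > h.py <<'E'
from workcell import bot
import numpy as np
from scipy.spatial.transform import Rotation as Ro
from fit import world
p=[0.5193016,0.02841617,0.12603964]
W=lambda x,y,z: world(p,np.array([x,y,z]))
c,s=np.cos(p[2]),np.sin(p[2]); ex=np.array([c,s,0]); ey=np.array([-s,c,0])
def rot():
    y=ex; z=np.array([0,0,-1.]); c0=Ro.from_matrix(np.c_[np.cross(y,z),y,z])
    L=[c0, c0*Ro.from_euler("z",np.pi)]
    q=[bot.inverse_kinematics(W(0,-.165,.25),r.as_rotvec()) for r in L]
    k=min((i for i in (0,1) if q[i] is not None),key=lambda i:abs(q[i][5])); return L[k].as_rotvec()
def F(n=8):
    v=[]
    for _ in range(n): bot.hold(.03); v.append(bot.current_contact_force())
    return np.round(np.mean(v,0),2)
def st(m): print(m,"t",round(bot.current_clock(),2),"F",F(),"ee",np.round(bot.current_ee_pos(),4),"open",round(bot.current_opening(),3),"grip",round(float(np.mean(bot.current_grip_force())),1))
E
python3 - <<'E'
from h import *
import cv2
r=rot(); print(bot.inverse_kinematics(W(0,-.165,.25),r))
bot.set_gripper(.6,15)
bot.goto(W(0,-.165,.22),r); st("above")
bot.line_to(W(0,-.165,.110)); st("down")
bot.set_gripper(0,15); st("grip")
cv2.imwrite("pics/grip.png",cv2.resize(bot.read_camera("side")["pixels"][130:280,180:380],(800,600)))
E
```

```text
[-4.62505186e-01  7.84199720e-02  1.57429599e+00 -4.44089210e-16
  1.48887669e+00 -5.88544826e-01]
above t 3.49 F [ 0.19 -0.04 -0.21] ee [ 0.5401 -0.1349  0.22  ] open 0.602 grip 0.0
down t 4.64 F [ 0.04  0.16 -0.17] ee [ 0.5406 -0.1355  0.1109] open 0.596 grip 0.0
grip t 5.57 F [ 0.07  0.13 -0.33] ee [ 0.5401 -0.1353  0.11  ] open 0.187 grip 15.0
```

View pics/grip.png

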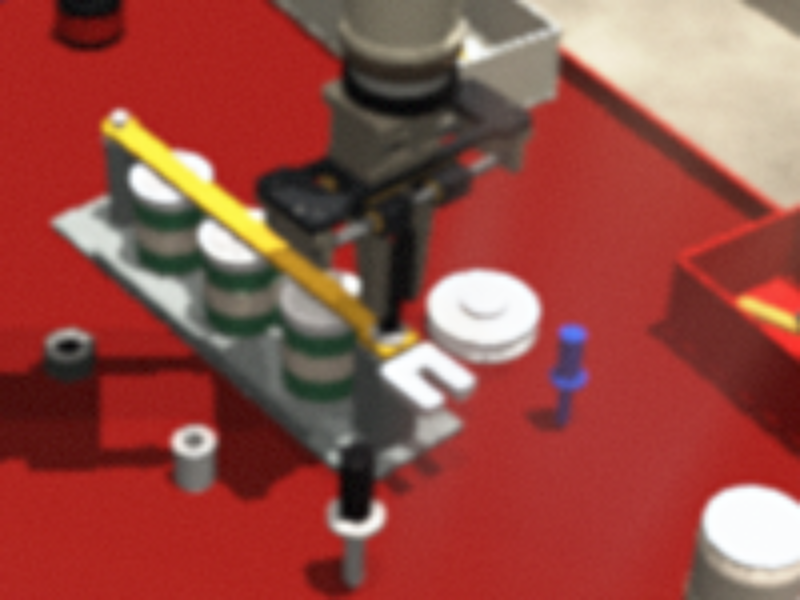

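The fingers are closed on the black grip at about (395,265), with almost no side force. Now I'll lift it and move over the notch, then look.

```bash
python3 - <<'E'
from h import *
import cv2
a=np.array(bot.current_ee_pos()); print((a-W(0,-.165,.11))@np.c_[ex,ey])
bot.line_to(W(0,-.165,.112+.065),max_speed=.08); st("up")
bot.line_to(W(0,-.212,.177),max_speed=.08); bot.hold(1.5); st("over notch")
d=[bot.read_camera(n)["pixels"] for n in("side","top")]
im=np.hstack([cv2.resize(d[0][150:270,230:330],(400,480)),cv2.resize(d[1][110:230,230:330],(400,480))])
cv2.imwrite("pics/over.png",im)
E
```

```text
[ 6.17840098e-07 -2.20082782e-05]
up t 6.88 F [-0.17  0.03 -1.21] ee [ 0.5398 -0.1352  0.1765] open 0.192 grip 15.0
over notch t 9.38 F [ 0.15 -0.01 -1.16] ee [ 0.5459 -0.1819  0.177 ] open 0.189 grip 15.0
```

View pics/over.png

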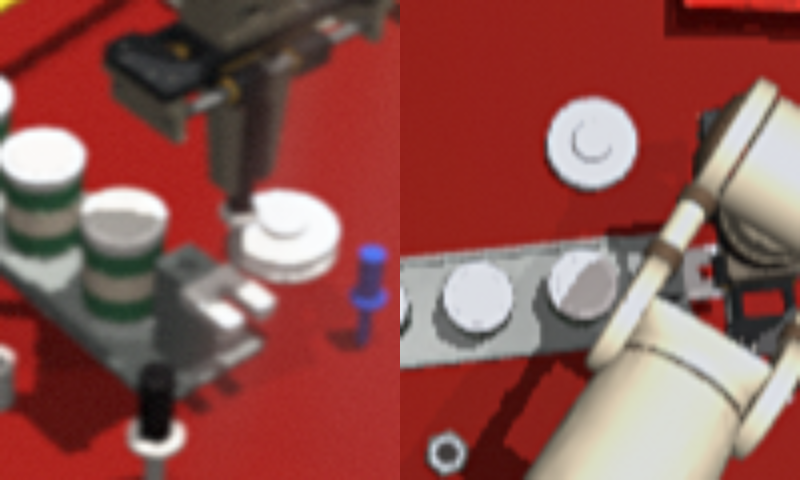

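The pin is held with its flange at (240,210) in the side half. It weighs about 1 N, and the keeper has swung off the tins. Lowering into the notch.

```bash
python3 - <<'E'
from h import *
import cv2
for z in (.150,.135,.120,.110,.104,.1015,.1003):
    bot.line_to(W(0,-.212,z),max_speed=.06)
    f=F(4); print(z,f)
    if np.linalg.norm(f-[0,0,-1.2])>6: break
if z<.103:
    bot.set_gripper(.5); st("released")
    bot.line_to(W(0,-.212,.2)); bot.goto(W(0,-.095,.2),bot.current_tool_rot()); st("away")
d=[bot.read_camera(n)["pixels"] for n in("side","top")]
cv2.imwrite("pics/park.png",np.hstack([cv2.resize(d[0][150:270,230:330],(400,480)),cv2.resize(d[1][110:230,230:330],(400,480))]))
E
```

```text
0.15 [-0.26  0.17 -0.53]
0.135 [ 0.02 -0.11 -0.86]
0.12 [ 0.19 -0.16 -0.89]
0.11 [ 0.06  0.09 -0.87]
0.104 [ 0.03  0.09 -1.36]
0.1015 [ 0.06 -0.   -0.7 ]
0.1003 [-0.47 -0.1   3.55]
released t 13.74 F [0.21 0.14 0.4 ] ee [ 0.546  -0.1819  0.1003] open 0.502 grip 0.0
away t 15.37 F [ 0.18  0.17 -0.09] ee [ 0.5313 -0.0669  0.1997] open 0.498 grip 0.0
```

View pics/park.png

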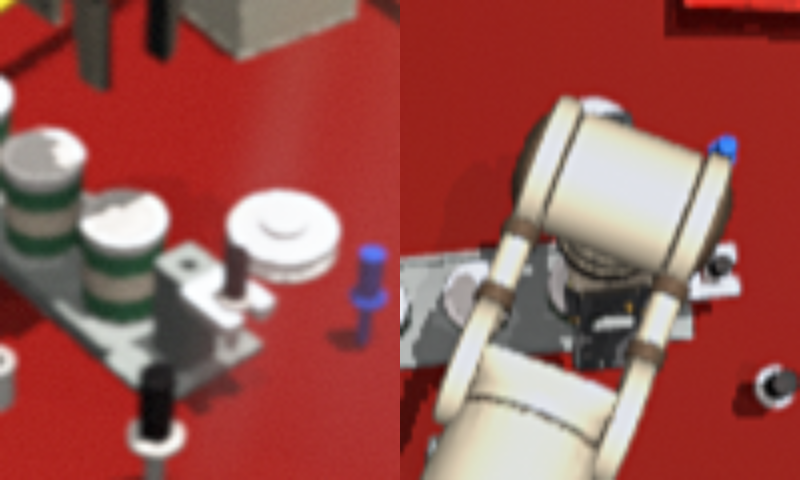

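The pin hangs upright in the notch, with its flange at (238,300) on the plate, and the fingers are clear. Now hefting the tins.

```bash
cat > tin.py <<'E'
from h import *
def heft(y):
    bot.set_gripper(1,30)
    bot.goto(W(0,y,.2),rot()); f0=F(10)
    bot.line_to(W(0,y,.042),max_speed=.12)
    bot.set_gripper(0,30)
    bot.line_to(W(0,y,.072),max_speed=.06); bot.hold(.3)
    w=f0[2]-F(15)[2]; st(f"tin {y} weight {w:.2f}"); return w
def back(y):
    bot.line_to(W(0,y,.0425),max_speed=.05); st("set")
    bot.set_gripper(1); bot.line_to(W(0,y,.2),max_speed=.15)
E
python3 - <<'E'
from tin import *
for y in (-.095,0,.095):
    if heft(y)>4.9: print("heavy",y); break
    back(y)
E
```

```text
tin -0.095 weight 3.65 t 20.6 F [ 0.28  0.15 -3.31] ee [ 0.5313 -0.0658  0.072 ] open 0.668 grip 30.0
set t 21.61 F [ 0.11 -0.2  -3.58] ee [ 0.5313 -0.0659  0.0424] open 0.666 grip 30.0
tin 0 weight 6.08 t 28.18 F [-0.1  -0.02 -6.56] ee [0.5193 0.0284 0.072 ] open 0.665 grip 30.0
heavy 0
```

The tin at y=0 weighs about 0.62 kg, which puts it in the full range, and the first is about 0.37 kg. The third must then be part-used. Lifting the heavy one and checking the scene.

```bash
python3 - <<'E'
from h import *
import cv2
bot.line_to(W(0,0,.225),max_speed=.1); bot.hold(1); st("held")
cv2.imwrite("pics/end.png",cv2.resize(bot.read_camera("side")["pixels"][90:285,140:400],(800,600)))
E
```

```text
held t 31.12 F [-0.1   0.08 -6.07] ee [0.5193 0.0284 0.225 ] open 0.669 grip 30.0
```

View pics/end.png

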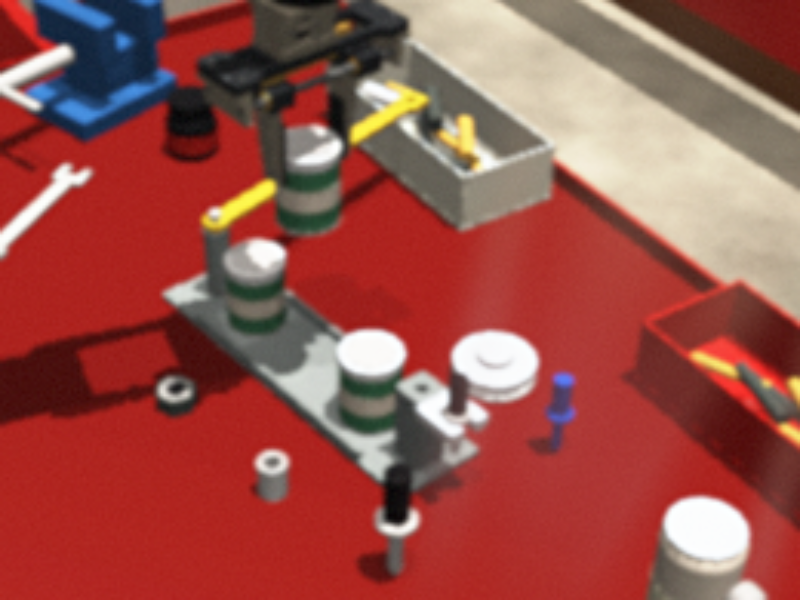

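The tin is held upright at (308,180). The other two stand in the rack at (255,285) and (370,380), the pin is in the notch at (457,400), and the keeper is open from (215,220) to (425,100).

```bash
python3 -c "
from workcell import bot
print(bot.job_done())"
```

```text
the job is handed in; nothing more can be done
None
```

The job is handed in at about 31 s: the pin hangs in the notch, the keeper is open, and the middle tin (about 0.62 kg) is held upright about 19 cm above the bench; I hefted one other (about 0.37 kg) and left the third unweighed, since only one tin is full.

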